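Take the depth of a blind bore and set the swing-arm stop to it

TASK

Take the steel depth rod out of its stand and lower it gently, not dropping it, head up, into the blind bore of the finned heat-sink block until it stands on the bottom, and let go of it. Then swing the stop arm round over the rod and push it down on its column until its rubber pad presses lightly but definitely on the middle of the rod's head, and leave it resting there so that it keeps the reading. Leave the glass flask, the black tin and the screwdriver alone.

Things in the scene. Friction and masses are not known exactly. Their poses are not given: they have to be found in the camera images.
- rod: loose steel depth rod, 130 mm long, about 0.2 to 0.33 kg: a 14 mm round shaft 100 mm long with a chamfered foot (11 mm flat end), then a plain round head 26 mm across and 30 mm tall, grasped from above. Origin at the centre of the foot; its z axis runs up the shaft to the head. It starts upright in the stand. Black ring marks every 10 mm on the shaft
- rod_top (a point): centre of the flat top of the rod's head, 130 mm above the foot
- stand: fixed grey plastic block, 70 x 70 x 50 mm, with one 16.5 mm hole, 40 mm deep, in the centre of its top, in which the rod starts standing. Origin at the centre of its underside, z up
- fixture: fixed fixture: a finned aluminium block, 100 (x) x 102 (y) x 70 mm tall, with one vertical blind bore in the middle of its flat top, and a vertical steel column 20 mm thick and 263 mm tall whose axis stands 105 mm from the bore along the fixture's +x (the side away from the robot). Origin on the bench under the bore's axis, z up
- bore (a point): centre of the bore's mouth, level with the block's top (70 mm above the bench). The bore is 16.5 mm wide with a 2 mm chamfer and has a flat bottom; its depth is different each time, 28 to 58 mm, and cannot be read from any pose: it must be felt with the rod
- stop_slide (a joint): height of the stop's carriage on the column, m: 0 is the top of its travel, negative is lower, down to -0.09. It slides with about 4.5 N of friction and stays where it is left. The pad's underside is 214 mm above the bench at 0. It starts between 0 and -0.025, which is always higher than the rod's head once the rod stands in the bore
- stop_arm (a joint): angle of the stop arm about the column, rad: at 0 the pad is exactly over the bore; positive is counter-clockwise seen from above, which swings it towards the fixture's -y side (the robot's right). Range -0.25 to 2.1; it starts parked aside between 1.2 and 1.7. Light friction (0.06 N m), stays where it is left
- pad: round black rubber pad, 22 mm across, under the free end of the stop arm, 105 mm from the column's axis, with the knob on top. Origin at the centre of its flat underside, z up; it moves with the arm
- knob (a point): middle of the round black knob, 22 mm across and 32 mm tall, that stands on top of the arm straight above the pad, 44 mm above the pad's underside; grasped from above to swing and lower the arm
- flask: loose glass jar with steel lid, 56 mm across, 110 mm tall; origin at the centre of its underside. Bystander
- tin: loose black tin with a pale flat lid, 70 mm across, 60 mm tall; origin at the centre of its underside. Bystander
- driver: loose screwdriver with a red handle, 180 mm long, lying on the bench. Bystander
Mind the look-alikes: they are no part of the job. Of the things like the rod, leave any that is pink; of the rest the smaller one is meant.

How it is judged (in metres and radians):
On the way, in this order (a step that is already met when the one before it is completed fails the run):
1. the rod stands upright at rest in the bore, let go, with the stop arm not yet on it (horizontal distance between rod and bore below 0.004 m and z of rod in the frame of fixture below 0.05 m and angle between rod's own z axis and vertical below 0.1 rad and linear speed of rod below 0.01 m/s and contact force between each of the fingers, pad and rod below 0.1 N), for 0.2 s.
2. the stop's pad presses on the head of the standing rod with at least 1.5 N (contact force between pad and rod above 1.5 N and horizontal distance between pad and rod_top below 0.012 m and z of pad in the frame of rod above 0.126 m and z of rod in the frame of fixture below 0.05 m), for 0.1 s.
At the end, for the whole second after the job is handed in: The rod stands at rest on the bottom of the bore, upright (within 0.1 rad), its foot within 4 mm of the bore's axis and at least 20 mm below the block's top; the stop's pad rests on the rod's head (no gap over 2 mm), its centre within 12 mm of the head's centre (horizontal distance between rod and bore below 0.004 m and z of rod in the frame of fixture below 0.05 m and angle between rod's own z axis and vertical below 0.1 rad and linear speed of rod below 0.01 m/s and horizontal distance between pad and rod_top below 0.012 m and z of pad in the frame of rod between 0.1275 and 0.132 m); the robot touches nothing.
It fails at once if the rod is dropped down the bore (faster than 0.25 m/s in it) (horizontal distance between rod and bore below 0.01 m and z of rod in the frame of fixture below 0.067 m and linear speed of rod above 0.25 m/s).
It fails at once if the stop is rammed onto the rod (over 40 N) (contact force between pad and rod above 40 N).
It fails at once if a bystander is moved by more than 20 mm (distance of any of flask, tin, driver from where it was at the start of the episode above 0.02 m).
It also fails if it takes over 64 s, if anything falls off the work surface, if the arm or the gripper's body presses on something with over 40 N, if the wrist force passes 120 N, or if a joint passes its speed limit or range.

ROBOT

A 7-joint arm with a two-finger parallel gripper is mounted at the origin on the work surface. World frame = base frame: x ahead of the robot, y to its left, z up, the work surface at z = 0. Lengths are in m, angles in degrees, forces in N, time in s.
With the tool pointing down it reaches from about 0.425 to 0.875 m from the base axis. Payload 4.7 kg.
Tool frame: the origin (TCP) lies between the finger pads; the fingertips stand 8 mm ahead of it and the grasp point (between the pads) lies 11 mm behind it (env.tip_extent is the distance from the TCP to the fingertips, in m); z points along the fingers, y is the line along which they close (so a half turn about z gives the same grasp; the last joint's range is limited). The gripper opens to 87 mm and grips with 3 to 60 N. Pads are 19 mm wide; open, the fingers measure 117 mm over their backs; the gripper's body (75 mm by 190 mm) begins 51 mm behind the grasp point.
Start: joints at [-63.707, 18.392, -4.016, 83.108, 1.295, 78.541, -3.26], TCP at [0.28, 0.587, 0.231] pointing down, gripper open.
Joint ranges: [-163.93, 163.93], [-17.29, 119.83], [-79.2, 71.16], [3.27, 140.29], [-89.18, 269.18], [5.43, 117.66], [-154.24, 154.24]. Speed limits (degrees/s): [147.25, 147.25, 180, 180, 180, 180, 180].

INTERFACE

Orientations are given as [roll, pitch, yaw] about the fixed x, y, z axes, in that order (R = Rz(yaw) Ry(pitch) Rx(roll)).
In Python, from cell import sensors, vision, workorder, env gives the robot as it stands.
- The arm moves only by the tool drive_tool, never from a script. Its argument "moves" is a list of rows, each an object of numbers: "x", "y", "z": the shift along the tool's x, y, z in mm; "rx", "ry", "rz": the turn, a rotation vector about the tool's x, y, z in rad; "fingers": the closure, from -1 (fully open) to 1 (shut). In form: [{"x": .., "y": .., "z": .., "rx": .., "ry": .., "rz": .., "fingers": ..}, ...]. A call has 1 to 20 rows; each row is the pose to reach, as a shift and turn from the pose commanded when the call began, along the tool's axes at that moment; what a row does not reach only later rows make up. A row lasts 1/8 s, in which the tool goes at most 62.5 mm and 10.7 degrees, less where a joint would pass 70% of its speed; a pose out of reach is approached as far as the arm can. A call with a gripper value outside its range is refused whole. The fingers move at their own pace and stop on an object; "force" is the grip in N (left out, the last holds). Time passes only in rows, so rows that repeat a pose let the fingers close. It gives the time, the measured TCP pose, the force, the opening and the grip force at its end, in the units of the state.
- sensors.get_obs(): the state, without advancing time (a new reading comes with each control period).
- vision.read_camera(name): name is "scene" or "top" or "wrist"; returns a dict with "image" (400x640x3 uint8, red, green, blue), "fx", "fy", "cx", "cy" (pixels), "R" (3x3) and "t" (3): a world point X has camera coordinates R X + t. Camera axes: x right, y down, z forward; pixel columns grow to the right and rows downward; lengths in m; the calibration is good to about 2 mm. A picture is of the moment at which its call begins. There is no depth.
- workorder.sign_off(): hands the job in; it is judged then, once.
The state is a dict: "time_s": time; "qpos": joint angles; "joint_velocities": joint speeds; "effort": joint torques, N m; "tool_pos": TCP position; "tool_rot": TCP orientation; "force": force on the tool from outside, world axes, zero at the start; "wrist_torque": the same for the moment, N m; "grip_width": finger opening in m; "grasp_force": force on a finger pad.
Only numpy, scipy, OpenCV 4.12 (cv2) and the standard library are available. Lean on these libraries where they do the work, as an engineer would, in place of code of your own. Each camera call takes 0.05 s, during which the arm holds its last target. There are 200 camera calls.

## Working session

There is one attempt and no reset: what is moved stays moved. The work goes in short steps, Python scripts to look and compute and a tool call to move; the robot and the scene stay as the last step left them, time stands still between calls to the robot, and variables do not carry over. Pictures are saved under pics/ and viewed, at most 13 in all, crops included, and the job is handed in when it is done.

Besides the shell and the picture viewer there is one more tool, called after ">>>" by a JSON object that holds its "method" and its "body". drive_tool: Moves the arm, as the interface text tells. Its arguments: {"type":"object","properties":{"moves":{"type":"array"},"force":{"type":"number"}},"required":["moves"]}

```bash
mkdir -p pics; cat > h.py <<'E'
import numpy as np, cv2, json
from cell import sensors, vision, workorder, env
def snap(n,f):
    c=vision.read_camera(n); cv2.imwrite(f'pics/{f}.png',cv2.cvtColor(c['image'],cv2.COLOR_RGB2BGR))
    np.savez(f'pics/{f}.npz',**{k:np.array(v) for k,v in c.items()}); return c
def load(f): return dict(np.load(f'pics/{f}.npz'))
def ray(c,u,v):
    R=np.array(c['R']);t=np.array(c['t']);d=R.T@np.array([(u-c['cx'])/c['fx'],(v-c['cy'])/c['fy'],1]);return -R.T@t,d/np.linalg.norm(d)
def atz(c,u,v,z):
    o,d=ray(c,u,v);return o+d*(z-o[2])/d[2]
def tri(*a):
    A=0;b=0;L=[ray(*x) for x in a]
    for o,d in L:
        P=np.eye(3)-np.outer(d,d);A=A+P;b=b+P@o
    X=np.linalg.solve(A,b);return X,[float(np.linalg.norm((np.eye(3)-np.outer(d,d))@(X-o))) for o,d in L]
def proj(c,X):
    p=np.array(c['R'])@X+np.array(c['t']);return c['fx']*p[0]/p[2]+c['cx'],c['fy']*p[1]/p[2]+c['cy']
E
python3 - <<'E'
from h import *
for n in('scene','top','wrist'):
    c=snap(n,n+'0'); print(n,c['fx'],-np.array(c['R']).T@np.array(c['t']),np.array(c['R']).round(2).tolist())
o=sensors.get_obs();print(o)
E
```

```text
scene 520.5286828155171 [1.00656866 0.58824298 1.07813228] [[-0.75, 0.66, -0.01], [0.51, 0.57, -0.64], [-0.41, -0.49, -0.77]]
top 454.9347589317362 [ 0.46565699 -0.00528294  1.23738758] [[-0.01, -1.0, 0.0], [-1.0, 0.01, -0.06], [0.06, -0.01, -1.0]]
wrist 339.0380799841657 [0.21805539 0.61666357 0.38382352] [[0.43, 0.9, -0.0], [0.87, -0.42, 0.25], [0.23, -0.11, -0.97]]
{'time_s': 0.15, 'qpos': array([-63.70576027,  18.42930469,  -4.01602768,  83.15766139,
         1.29510913,  78.54141805,  -3.26200116]), 'joint_velocities': array([-0.0766749 , -0.04201118,  0.06641051, -0.24904252, -0.06441613,
       -0.00476629, -0.00175465]), 'effort': array([ 1.42609269e-04, -4.91797686e+01, -4.04504891e-01, -3.12876320e+01,
       -6.40245038e-02,  4.05039266e-02,  1.18736398e-04]), 'tool_pos': array([0.27955813, 0.58636736, 0.2297232 ]), 'tool_rot': array([-1.79916840e+02,  4.98755189e-03,  1.54513623e+02]), 'force': array([-0.06329268,  0.24352054, -0.26929025]), 'wrist_torque': array([-0.03665605,  0.04045205,  0.0561259 ]), 'grasp_force': 0.0, 'grip_width': 0.08696072124152363}
```

View pics/scene0.png

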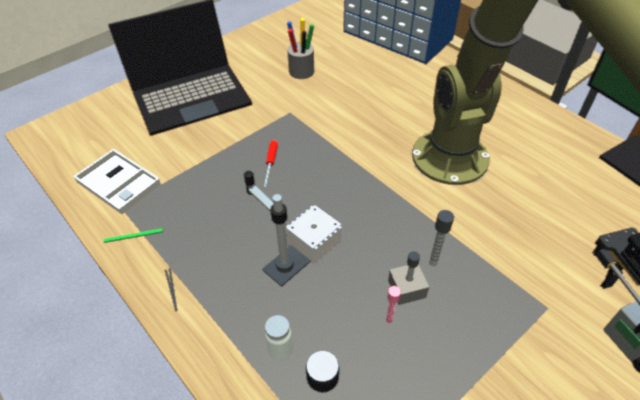

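View pics/top0.png

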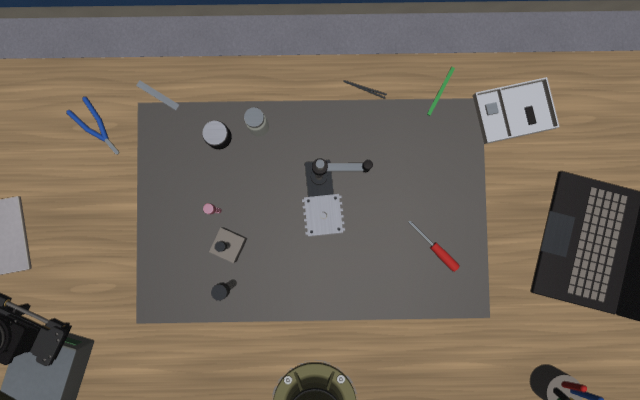

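Scene view: the black-headed rod is in the stand, head at (413,259). The larger black one stands free at (443,220) and the pink one at (393,293). The block's bore is at (313,227), the knob at (249,179) and the column top at (279,212). Top view: head (221,246), bore (324,214), column (320,166), knob (367,165).

```bash
python3 - <<'E'
import cv2,numpy as np
s=cv2.imread('pics/scene0.png');t=cv2.imread('pics/top0.png')
f=lambda im,x,y:cv2.resize(im[y:y+75,x:x+100],(400,300),interpolation=cv2.INTER_CUBIC)
cv2.imwrite('pics/comp.png',np.vstack([np.hstack([f(s,370,240),f(s,240,165)]),np.hstack([f(t,190,215),f(t,290,150)])]))
E
```

```text
(no output)
```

View pics/comp.png

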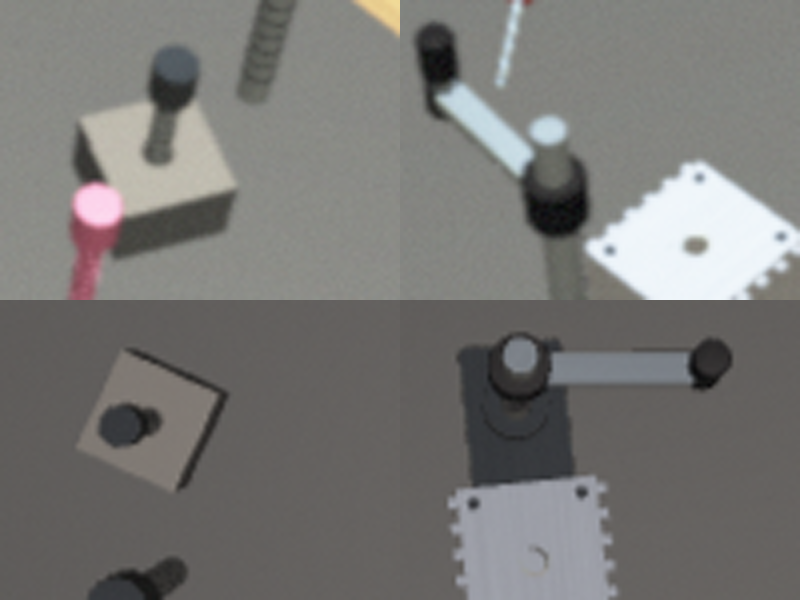

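```bash
python3 - <<'E'
from h import *
s=load('scene0');t=load('top0');k=.375
P={'head':((414.2,256.2),(219.7,246.2)),'bore':((314,226.2),(324.2,215)),'knobtop':((248.8,173.8),(368.5,164)),'col':((277,197.5),(320,163.8))}
for n,(a,b) in P.items():
    X,e=tri((s,a[0]-k,a[1]-k),(t,b[0]-k,b[1]-k));print(n,X.round(4),np.round(e,4))
z={'head':.14,'bore':.07,'col':.263}
for n in z:
    for c,a in zip((s,t),P[n]): print(n,atz(c,a[0]-k,a[1]-k,z[n]).round(4))
E
```

```text
head [0.4283 0.2236 0.1408] [0.0004 0.0004]
bore [ 0.5015 -0.0295  0.0693] [0.0008 0.0008]
knobtop [ 0.6053 -0.1236  0.2543] [0.001 0.001]
col [ 0.6065 -0.0186  0.2647] [0.0001 0.0001]
head [0.4276 0.2235 0.14  ]
head [0.4286 0.2235 0.14  ]
bore [ 0.5013 -0.0285  0.07  ]
bore [ 0.5021 -0.0301  0.07  ]
col [ 0.6057 -0.02    0.263 ]
col [ 0.6066 -0.0186  0.263 ]
```

View pics/wrist0.png

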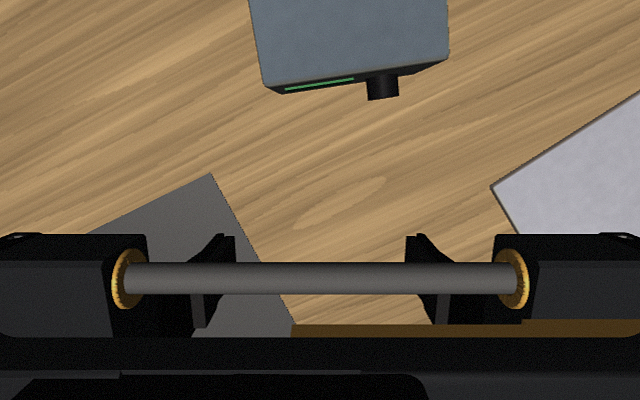

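Wrist view: only the bench, and the fingers in the lower half. Two-view residuals are ≤1 mm and the heights match the text. I'll hover over the rod next.

```bash
cat >> h.py <<'E'
def delta(X,yaw=None):
    """tool-frame mm shift and rz (rad) from present measured pose to world TCP X, tool down with yaw (deg)"""
    from scipy.spatial.transform import Rotation as Ro
    o=sensors.get_obs();R=Ro.from_euler('xyz',o['tool_rot'],degrees=True)
    s=R.inv().apply(np.array(X)-o['tool_pos'])*1e3
    r=(R.inv()*Ro.from_euler('xyz',[180,0,yaw],degrees=True)).as_rotvec() if yaw is not None else None
    print('shift',s.round(1),'rot',None if r is None else r.round(4));return s,r
E
python3 - <<'E'
from h import *
s=load('scene0');t=load('top0')
print('big',tri((s,443,215),(t,220,292))[0],'pink',tri((s,393,291),(t,209,209))[0])
delta([.428,.2235,.24],180);
E
```

```text
big [0.32594878 0.21136077 0.18738605] pink [0.51863103 0.25061935 0.1266541 ]
shift [-290.1 -263.7   -9.9] rot [-1.400e-03 -2.000e-04 -4.448e-01]
```

>>> {"method": "drive_tool", "body": {"moves": [{"x": -20, "y": -18, "z": -4, "rz": -0.03}, {"x": -60, "y": -54, "z": -10, "rz": -0.09}, {"x": -105, "y": -95, "z": -10, "rz": -0.16}, {"x": -150, "y": -136, "z": -10, "rz": -0.23}, {"x": -195, "y": -177, "z": -10, "rz": -0.3}, {"x": -240, "y": -218, "z": -10, "rz": -0.37}, {"x": -272, "y": -247, "z": -10, "rz": -0.42}, {"x": -286, "y": -260, "z": -10, "rz": -0.4448}, {"x": -290, "y": -264, "z": -10, "rz": -0.4448}, {"x": -290, "y": -264, "z": -10, "rz": -0.4448}, {"x": -290, "y": -264, "z": -10, "rz": -0.4448}]}}

```text
invalid input at $.moves[0]: expected keys x, y, z, rx, ry, rz, fingers
```

```bash
python3 - <<'E'
from h import *
c=snap('wrist','w1');o=sensors.get_obs();print(o['tool_pos'],o['tool_rot'],o['qpos'])
print('head',proj(c,np.array([.4283,.2236,.14])),'foot',proj(c,np.array([.4283,.2236,.05])))
E
```

```text
[0.27955228 0.58644738 0.22985427] [-1.79930607e+02  4.19070876e-03  1.54517344e+02] [-63.70950463  18.42397602  -4.01519554  83.14958411   1.29440706
  78.54100002  -3.26091429]
head (np.float64(46.97786947031608), np.float64(498.1019998275413)) foot (np.float64(104.40062224012624), np.float64(417.5537875368536))
```

View pics/w1.png

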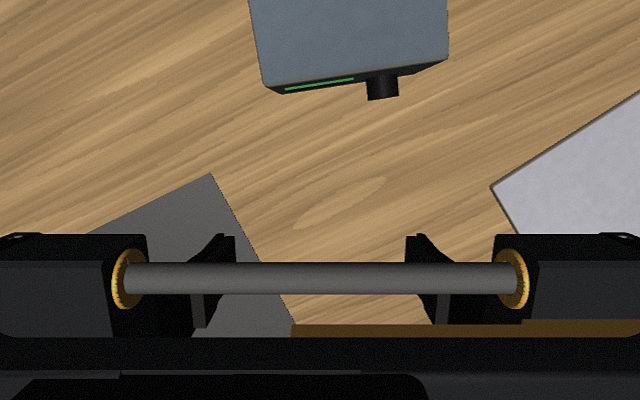

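The move was refused because every row needs all the keys, so the picture still shows the start pose. I'll send it again.

>>> {"method": "drive_tool", "body": {"moves": [{"x": -20, "y": -18, "z": -4, "rx": 0, "ry": 0, "rz": -0.03, "fingers": -1}, {"x": -60, "y": -54, "z": -10, "rx": 0, "ry": 0, "rz": -0.09, "fingers": -1}, {"x": -105, "y": -95, "z": -10, "rx": 0, "ry": 0, "rz": -0.16, "fingers": -1}, {"x": -150, "y": -136, "z": -10, "rx": 0, "ry": 0, "rz": -0.23, "fingers": -1}, {"x": -195, "y": -177, "z": -10, "rx": 0, "ry": 0, "rz": -0.3, "fingers": -1}, {"x": -240, "y": -218, "z": -10, "rx": 0, "ry": 0, "rz": -0.37, "fingers": -1}, {"x": -272, "y": -247, "z": -10, "rx": 0, "ry": 0, "rz": -0.42, "fingers": -1}, {"x": -286, "y": -260, "z": -10, "rx": 0, "ry": 0, "rz": -0.4448, "fingers": -1}, {"x": -290, "y": -264, "z": -10, "rx": 0, "ry": 0, "rz": -0.4448, "fingers": -1}, {"x": -290, "y": -264, "z": -10, "rx": 0, "ry": 0, "rz": -0.4448, "fingers": -1}, {"x": -290, "y": -264, "z": -10, "rx": 0, "ry": 0, "rz": -0.4448, "fingers": -1}]}}

```text
time_s: 1.58
tool_pos: [0.4273, 0.225, 0.2405]
tool_rot: [180.0, -0.0, -179.9]
force: [0.3, -0.2, -0.1]
grip_width: 0.087
grasp_force: 0.0
```

```bash
python3 - <<'E'
from h import *
c=snap('wrist','w2');o=sensors.get_obs();print(o['tool_pos'],o['tool_rot'],o['qpos'])
print('head',proj(c,np.array([.4283,.2236,.14])),'foot',proj(c,np.array([.4283,.2236,.05])))
E
```

```text
[0.42737123 0.22486558 0.24047052] [ 1.79995757e+02 -9.16641625e-03 -1.79887197e+02] [-40.70309995  -2.53379647   9.53485824 105.5200957    0.42206288
  76.98474477  58.84031417]
head (np.float64(317.90421400467955), np.float64(206.38074681034237)) foot (np.float64(318.4604074035792), np.float64(183.58332161484373))
```

View pics/w2.png

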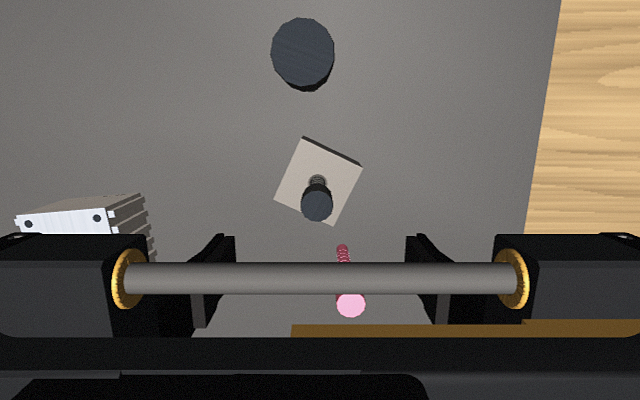

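Wrist view at hover: rod head at (317,205), as predicted (318,206). The big look-alike is at (303,53) and the pink one at (350,305), both clear of the fingers. Next I descend and grasp.

>>> {"method": "drive_tool", "body": {"moves": [{"x": 0, "y": -1, "z": 20, "rx": 0, "ry": 0, "rz": 0, "fingers": -1}, {"x": 0, "y": -1, "z": 50, "rx": 0, "ry": 0, "rz": 0, "fingers": -1}, {"x": -1, "y": -1, "z": 80, "rx": 0, "ry": 0, "rz": 0, "fingers": -1}, {"x": -1, "y": -1, "z": 105, "rx": 0, "ry": 0, "rz": 0, "fingers": -1}, {"x": -1, "y": -1, "z": 120, "rx": 0, "ry": 0, "rz": 0, "fingers": -1}, {"x": -1, "y": -1, "z": 126, "rx": 0, "ry": 0, "rz": 0, "fingers": -1}, {"x": -1, "y": -1, "z": 126, "rx": 0, "ry": 0, "rz": 0, "fingers": -1}]}}

```text
time_s: 2.5
tool_pos: [0.4291, 0.223, 0.1148]
tool_rot: [180.0, 0.0, -180.0]
force: [0.7, 0.0, -0.8]
grip_width: 0.0871
grasp_force: 0.0
```

>>> {"method": "drive_tool", "body": {"moves": [{"x": 0, "y": 0, "z": 0, "rx": 0, "ry": 0, "rz": 0, "fingers": 0}, {"x": 0, "y": 0, "z": 0, "rx": 0, "ry": 0, "rz": 0, "fingers": 0.5}, {"x": 0, "y": 0, "z": 0, "rx": 0, "ry": 0, "rz": 0, "fingers": 1}, {"x": 0, "y": 0, "z": 0, "rx": 0, "ry": 0, "rz": 0, "fingers": 1}, {"x": 0, "y": 0, "z": 0, "rx": 0, "ry": 0, "rz": 0, "fingers": 1}, {"x": 0, "y": 0, "z": 0, "rx": 0, "ry": 0, "rz": 0, "fingers": 1}], "force": 25}}

```text
time_s: 3.25
tool_pos: [0.4289, 0.2227, 0.1145]
tool_rot: [180.0, 0.0, -180.0]
force: [0.3, 0.4, 1.0]
grip_width: 0.0353
grasp_force: 0.0
```

>>> {"method": "drive_tool", "body": {"moves": [{"x": 0, "y": 0, "z": 0, "rx": 0, "ry": 0, "rz": 0, "fingers": 1}, {"x": 0, "y": 0, "z": 0, "rx": 0, "ry": 0, "rz": 0, "fingers": 1}, {"x": 0, "y": 0, "z": 0, "rx": 0, "ry": 0, "rz": 0, "fingers": 1}, {"x": 0, "y": 0, "z": 0, "rx": 0, "ry": 0, "rz": 0, "fingers": 1}]}}

```text
time_s: 3.75
tool_pos: [0.4289, 0.2227, 0.1146]
tool_rot: [180.0, 0.0, -180.0]
force: [-0.3, -0.3, -0.2]
grip_width: 0.0251
grasp_force: 25.0
```

>>> {"method": "drive_tool", "body": {"moves": [{"x": 0, "y": 0, "z": -5, "rx": 0, "ry": 0, "rz": 0, "fingers": 1}, {"x": 0, "y": 0, "z": -15, "rx": 0, "ry": 0, "rz": 0, "fingers": 1}, {"x": 0, "y": 0, "z": -30, "rx": 0, "ry": 0, "rz": 0, "fingers": 1}, {"x": 0, "y": 0, "z": -50, "rx": 0, "ry": 0, "rz": 0, "fingers": 1}, {"x": 0, "y": 0, "z": -75, "rx": 0, "ry": 0, "rz": 0, "fingers": 1}, {"x": 0, "y": 0, "z": -95, "rx": 0, "ry": 0, "rz": 0, "fingers": 1}, {"x": 0, "y": 0, "z": -105, "rx": 0, "ry": 0, "rz": 0, "fingers": 1}, {"x": 0, "y": 0, "z": -106, "rx": 0, "ry": 0, "rz": 0, "fingers": 1}]}}

```text
time_s: 4.75
tool_pos: [0.4292, 0.2229, 0.2215]
tool_rot: [179.9, 0.1, -180.0]
force: [-0.8, -0.7, -2.5]
grip_width: 0.0254
grasp_force: 25.0
```

```bash
python3 - <<'E'
from h import *
o=sensors.get_obs();print(o['grip_width'],o['grasp_force'],o['tool_pos'],o['force'])
delta([.5015,-.0295,.22],180)
E
```

```text
0.02538822321816445 25.000456511043012 [0.42922537 0.222876   0.22145466] [-0.84685132 -0.74323496 -2.51683243]
shift [ -72.3 -252.4    1.3] rot [0.001  0.0013 0.    ]
```

>>> {"method": "drive_tool", "body": {"moves": [{"x": -4, "y": -12, "z": 0, "rx": 0, "ry": 0, "rz": 0, "fingers": 1}, {"x": -12, "y": -40, "z": 0, "rx": 0, "ry": 0, "rz": 0, "fingers": 1}, {"x": -24, "y": -80, "z": 0, "rx": 0, "ry": 0, "rz": 0, "fingers": 1}, {"x": -36, "y": -125, "z": 0, "rx": 0, "ry": 0, "rz": 0, "fingers": 1}, {"x": -49, "y": -170, "z": 0, "rx": 0, "ry": 0, "rz": 0, "fingers": 1}, {"x": -61, "y": -212, "z": 0, "rx": 0, "ry": 0, "rz": 0, "fingers": 1}, {"x": -69, "y": -240, "z": 0, "rx": 0, "ry": 0, "rz": 0, "fingers": 1}, {"x": -72, "y": -252, "z": 0, "rx": 0, "ry": 0, "rz": 0, "fingers": 1}, {"x": -72, "y": -252, "z": 0, "rx": 0, "ry": 0, "rz": 0, "fingers": 1}, {"x": -72, "y": -252, "z": 0, "rx": 0, "ry": 0, "rz": 0, "fingers": 1}]}}

```text
time_s: 6.0
tool_pos: [0.5006, -0.0277, 0.2202]
tool_rot: [180.0, -0.0, -179.9]
force: [-0.3, 1.0, -2.3]
grip_width: 0.0251
grasp_force: 25.0
```

```bash
python3 - <<'E'
from h import *
o=sensors.get_obs();print(o['tool_pos'],o['tool_rot'],o['force'])
p=o['tool_pos'];s=snap('scene','s3');w=snap('wrist','w3')
F=p+np.array([-.0006,0,-.1046]);B=np.array([.5015,-.0295,.07])
for c in(s,w): print(proj(c,F),proj(c,B),proj(c,F+[0,0,.13]))
cs=s['image'][190:265,260:360];cw=w['image'][100:300,180:460]
im=np.hstack([cv2.resize(cs,(480,360),interpolation=2),cv2.resize(cw,(320,360))[:,:320]])
cv2.imwrite('pics/c3.png',cv2.cvtColor(im,4))
E
```

```text
[ 0.50057977 -0.02772923  0.22024882] [ 1.79960902e+02 -4.07969672e-02 -1.79875445e+02] [-0.34212231  0.98796625 -2.31315974]
(np.float64(313.85340395227604), np.float64(213.94835459598315)) (np.float64(313.29374600746877), np.float64(225.6433868149686)) (np.float64(312.6601174818865), np.float64(176.4295271877955))
(np.float64(319.5683732099861), np.float64(203.0222099816081)) (np.float64(317.70409986968065), np.float64(192.10290553134718)) (np.float64(319.17761174320464), np.float64(281.41955261119136))
```

View pics/c3.png

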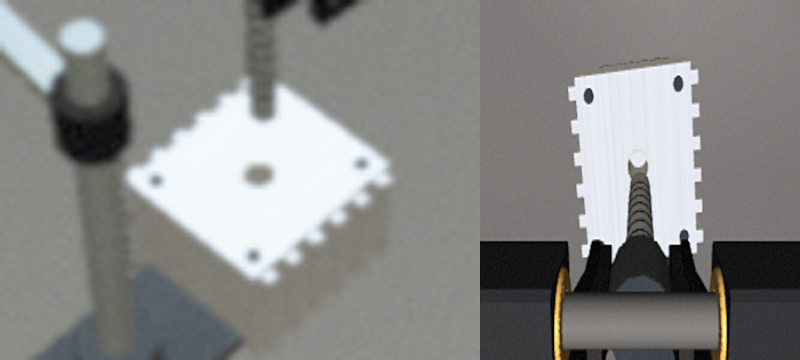

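The composite shows the foot at scene (314.6,213.5) and the bore at (314,226), both matching prediction to within 1 px. In the wrist view the foot is about 1 px to the +y side of the bore. I'll shift by 1.5 and 1.3 mm and lower to the mouth, then in.

>>> {"method": "drive_tool", "body": {"moves": [{"x": -1, "y": -1, "z": 5, "rx": 0, "ry": 0, "rz": 0, "fingers": 1}, {"x": -1.5, "y": -1.3, "z": 15, "rx": 0, "ry": 0, "rz": 0, "fingers": 1}, {"x": -1.5, "y": -1.3, "z": 28, "rx": 0, "ry": 0, "rz": 0, "fingers": 1}, {"x": -1.5, "y": -1.3, "z": 37, "rx": 0, "ry": 0, "rz": 0, "fingers": 1}, {"x": -1.5, "y": -1.3, "z": 42, "rx": 0, "ry": 0, "rz": 0, "fingers": 1}, {"x": -1.5, "y": -1.3, "z": 42, "rx": 0, "ry": 0, "rz": 0, "fingers": 1}, {"x": -1.5, "y": -1.3, "z": 42, "rx": 0, "ry": 0, "rz": 0, "fingers": 1}]}}

```text
time_s: 6.98
tool_pos: [0.5027, -0.0306, 0.1789]
tool_rot: [180.0, 0.0, -180.0]
force: [-0.9, -0.3, -2.7]
grip_width: 0.0252
grasp_force: 25.0
```

>>> {"method": "drive_tool", "body": {"moves": [{"x": 0, "y": 0, "z": 2, "rx": 0, "ry": 0, "rz": 0, "fingers": 1}, {"x": 0, "y": 0, "z": 4, "rx": 0, "ry": 0, "rz": 0, "fingers": 1}, {"x": 0, "y": 0, "z": 6, "rx": 0, "ry": 0, "rz": 0, "fingers": 1}, {"x": 0, "y": 0, "z": 8, "rx": 0, "ry": 0, "rz": 0, "fingers": 1}, {"x": 0, "y": 0, "z": 10, "rx": 0, "ry": 0, "rz": 0, "fingers": 1}, {"x": 0, "y": 0, "z": 10, "rx": 0, "ry": 0, "rz": 0, "fingers": 1}]}}

```text
time_s: 7.72
tool_pos: [0.5023, -0.0305, 0.1684]
tool_rot: [180.0, -0.0, -180.0]
force: [0.4, 0.4, -1.0]
grip_width: 0.0248
grasp_force: 25.0
```

>>> {"method": "drive_tool", "body": {"moves": [{"x": 0, "y": 0.5, "z": 3, "rx": 0, "ry": 0, "rz": 0, "fingers": 1}, {"x": 0, "y": 0.5, "z": 6, "rx": 0, "ry": 0, "rz": 0, "fingers": 1}, {"x": 0, "y": 0.5, "z": 9, "rx": 0, "ry": 0, "rz": 0, "fingers": 1}, {"x": 0, "y": 0.5, "z": 12, "rx": 0, "ry": 0, "rz": 0, "fingers": 1}, {"x": 0, "y": 0.5, "z": 12, "rx": 0, "ry": 0, "rz": 0, "fingers": 1}]}}

```text
time_s: 8.35
tool_pos: [0.5022, -0.0301, 0.1562]
tool_rot: [-180.0, -0.0, 180.0]
force: [-0.2, 0.4, -1.8]
grip_width: 0.0253
grasp_force: 25.0
```

>>> {"method": "drive_tool", "body": {"moves": [{"x": 0, "y": 0, "z": 2, "rx": 0, "ry": 0, "rz": 0, "fingers": 1}, {"x": 0, "y": 0, "z": 4, "rx": 0, "ry": 0, "rz": 0, "fingers": 1}, {"x": 0, "y": 0, "z": 6, "rx": 0, "ry": 0, "rz": 0, "fingers": 1}, {"x": 0, "y": 0, "z": 6, "rx": 0, "ry": 0, "rz": 0, "fingers": 1}]}}

```text
time_s: 8.85
tool_pos: [0.5022, -0.0301, 0.1503]
tool_rot: [180.0, -0.0, -180.0]
force: [-0.4, -0.5, -2.5]
grip_width: 0.0252
grasp_force: 25.0
```

Foot is at about z = 0.046, hanging freely. I'll feel for the bottom in 4 mm steps.

>>> {"method": "drive_tool", "body": {"moves": [{"x": 0, "y": 0, "z": 1, "rx": 0, "ry": 0, "rz": 0, "fingers": 1}, {"x": 0, "y": 0, "z": 2, "rx": 0, "ry": 0, "rz": 0, "fingers": 1}, {"x": 0, "y": 0, "z": 3, "rx": 0, "ry": 0, "rz": 0, "fingers": 1}, {"x": 0, "y": 0, "z": 4, "rx": 0, "ry": 0, "rz": 0, "fingers": 1}, {"x": 0, "y": 0, "z": 4, "rx": 0, "ry": 0, "rz": 0, "fingers": 1}]}}

```text
time_s: 9.48
tool_pos: [0.5024, -0.0301, 0.1465]
tool_rot: [180.0, -0.0, 180.0]
force: [-0.1, 0.7, -2.0]
grip_width: 0.0251
grasp_force: 25.0
```

>>> {"method": "drive_tool", "body": {"moves": [{"x": 0, "y": 0, "z": 1, "rx": 0, "ry": 0, "rz": 0, "fingers": 1}, {"x": 0, "y": 0, "z": 2, "rx": 0, "ry": 0, "rz": 0, "fingers": 1}, {"x": 0, "y": 0, "z": 3, "rx": 0, "ry": 0, "rz": 0, "fingers": 1}, {"x": 0, "y": 0, "z": 4, "rx": 0, "ry": 0, "rz": 0, "fingers": 1}, {"x": 0, "y": 0, "z": 4, "rx": 0, "ry": 0, "rz": 0, "fingers": 1}]}}

```text
time_s: 10.1
tool_pos: [0.5023, -0.0301, 0.1425]
tool_rot: [180.0, -0.0, -180.0]
force: [-0.7, 0.1, -1.8]
grip_width: 0.0252
grasp_force: 25.0
```

>>> {"method": "drive_tool", "body": {"moves": [{"x": 0, "y": 0, "z": 1, "rx": 0, "ry": 0, "rz": 0, "fingers": 1}, {"x": 0, "y": 0, "z": 2, "rx": 0, "ry": 0, "rz": 0, "fingers": 1}, {"x": 0, "y": 0, "z": 3, "rx": 0, "ry": 0, "rz": 0, "fingers": 1}, {"x": 0, "y": 0, "z": 4, "rx": 0, "ry": 0, "rz": 0, "fingers": 1}, {"x": 0, "y": 0, "z": 4, "rx": 0, "ry": 0, "rz": 0, "fingers": 1}]}}

```text
time_s: 10.72
tool_pos: [0.5024, -0.0301, 0.1385]
tool_rot: [180.0, -0.0, 180.0]
force: [-0.4, 0.1, -1.1]
grip_width: 0.0251
grasp_force: 25.0
```

>>> {"method": "drive_tool", "body": {"moves": [{"x": 0, "y": 0, "z": 1, "rx": 0, "ry": 0, "rz": 0, "fingers": 1}, {"x": 0, "y": 0, "z": 2, "rx": 0, "ry": 0, "rz": 0, "fingers": 1}, {"x": 0, "y": 0, "z": 3, "rx": 0, "ry": 0, "rz": 0, "fingers": 1}, {"x": 0, "y": 0, "z": 4, "rx": 0, "ry": 0, "rz": 0, "fingers": 1}, {"x": 0, "y": 0, "z": 4, "rx": 0, "ry": 0, "rz": 0, "fingers": 1}]}}

```text
time_s: 11.35
tool_pos: [0.5034, -0.0301, 0.1358]
tool_rot: [180.0, 0.1, -180.0]
force: [-0.3, 0.3, 5.3]
grip_width: 0.0254
grasp_force: 25.0
```

>>> {"method": "drive_tool", "body": {"moves": [{"x": 0, "y": 0, "z": 0.5, "rx": 0, "ry": 0, "rz": 0, "fingers": 1}, {"x": 0, "y": 0, "z": 1, "rx": 0, "ry": 0, "rz": 0, "fingers": 1}, {"x": 0, "y": 0, "z": 1, "rx": 0, "ry": 0, "rz": 0, "fingers": 1}]}}

```text
time_s: 11.72
tool_pos: [0.5042, -0.0302, 0.1358]
tool_rot: [180.0, 0.2, 180.0]
force: [-1.3, 0.2, 9.2]
grip_width: 0.0252
grasp_force: 25.0
```

Bottom felt: z holds at 0.1358 as force rises, which puts the bore floor near z = 0.031. I'll relieve the load, release and retreat upward.

>>> {"method": "drive_tool", "body": {"moves": [{"x": 0, "y": 0, "z": -1.8, "rx": 0, "ry": 0, "rz": 0, "fingers": 1}, {"x": 0, "y": 0, "z": -1.8, "rx": 0, "ry": 0, "rz": 0, "fingers": 1}, {"x": 0, "y": 0, "z": -1.8, "rx": 0, "ry": 0, "rz": 0, "fingers": 0.2}, {"x": 0, "y": 0, "z": -1.8, "rx": 0, "ry": 0, "rz": 0, "fingers": -0.2}, {"x": 0, "y": 0, "z": -1.8, "rx": 0, "ry": 0, "rz": 0, "fingers": -1}, {"x": 0, "y": 0, "z": -1.8, "rx": 0, "ry": 0, "rz": 0, "fingers": -1}, {"x": 0, "y": 0, "z": -1.8, "rx": 0, "ry": 0, "rz": 0, "fingers": -1}, {"x": 0, "y": 0, "z": -1.8, "rx": 0, "ry": 0, "rz": 0, "fingers": -1}]}}

```text
time_s: 12.72
tool_pos: [0.5024, -0.0301, 0.1353]
tool_rot: [180.0, 0.0, -180.0]
force: [-0.7, 1.1, -0.1]
grip_width: 0.0771
grasp_force: 0.0
```

>>> {"method": "drive_tool", "body": {"moves": [{"x": 0, "y": 0, "z": -5, "rx": 0, "ry": 0, "rz": 0, "fingers": -1}, {"x": 0, "y": 0, "z": -15, "rx": 0, "ry": 0, "rz": 0, "fingers": -1}, {"x": 0, "y": 0, "z": -35, "rx": 0, "ry": 0, "rz": 0, "fingers": -1}, {"x": 0, "y": 0, "z": -65, "rx": 0, "ry": 0, "rz": 0, "fingers": -1}, {"x": 0, "y": 0, "z": -105, "rx": 0, "ry": 0, "rz": 0, "fingers": -1}, {"x": 0, "y": 0, "z": -140, "rx": 0, "ry": 0, "rz": 0, "fingers": -1}, {"x": 0, "y": 0, "z": -160, "rx": 0, "ry": 0, "rz": 0, "fingers": -1}, {"x": 0, "y": 0, "z": -165, "rx": 0, "ry": 0, "rz": 0, "fingers": -1}, {"x": 0, "y": 0, "z": -165, "rx": 0, "ry": 0, "rz": 0, "fingers": -1}]}}

```text
time_s: 13.85
tool_pos: [0.5023, -0.0302, 0.3003]
tool_rot: [180.0, 0.0, -180.0]
force: [0.1, -1.0, -0.1]
grip_width: 0.0869
grasp_force: 0.0
```

```bash
python3 - <<'E'
from h import *
w=snap('wrist','w4');s=snap('scene','s4')
for c in(w,s):
  for X in([.502,-.0297,.161],[.6053,-.1236,.2543]): print(np.round(proj(c,np.array(X)),1))
cs=s['image'][150:250,230:330]
im=np.hstack([cv2.resize(cs,(400,400),interpolation=2),cv2.resize(w['image'],(400,250))[:,:]]) if 0 else None
a=np.zeros((600,800,3),np.uint8);a[:400,:640]=w['image'];a[400:,:]=cv2.resize(s['image'][160:240,220:540],(800,200),interpolation=2)
cv2.imwrite('pics/c4.png',cv2.cvtColor(a,4));delta([.6053,-.1236,.30],90)
E
```

```text
[320.2 193.5]
[186.  367.4]
[312.3 201.5]
[248.  173.4]
shift [-103.4  -93.5   -0.8] rot [-1.4000e-03 -1.2000e-03  1.5708e+00]
```

View pics/c4.png

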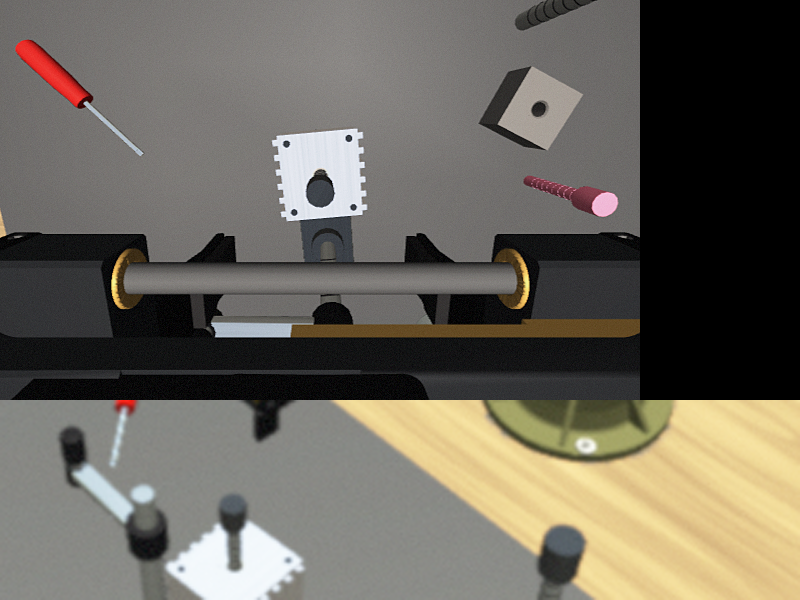

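The rod stands upright in the bore, head at wrist (320,190) and scene (312,201), fingers clear. Next is the knob.

>>> {"method": "drive_tool", "body": {"moves": [{"x": -5, "y": -5, "z": 0, "rx": 0, "ry": 0, "rz": 0.12, "fingers": -1}, {"x": -15, "y": -14, "z": 0, "rx": 0, "ry": 0, "rz": 0.28, "fingers": -1}, {"x": -28, "y": -26, "z": 0, "rx": 0, "ry": 0, "rz": 0.45, "fingers": -1}, {"x": -42, "y": -38, "z": 0, "rx": 0, "ry": 0, "rz": 0.62, "fingers": -1}, {"x": -56, "y": -50, "z": 0, "rx": 0, "ry": 0, "rz": 0.79, "fingers": -1}, {"x": -70, "y": -63, "z": 0, "rx": 0, "ry": 0, "rz": 0.96, "fingers": -1}, {"x": -82, "y": -74, "z": 0, "rx": 0, "ry": 0, "rz": 1.13, "fingers": -1}, {"x": -92, "y": -83, "z": 0, "rx": 0, "ry": 0, "rz": 1.3, "fingers": -1}, {"x": -99, "y": -90, "z": 0, "rx": 0, "ry": 0, "rz": 1.45, "fingers": -1}, {"x": -103, "y": -93.5, "z": 0, "rx": 0, "ry": 0, "rz": 1.54, "fingers": -1}, {"x": -103.4, "y": -93.5, "z": 0, "rx": 0, "ry": 0, "rz": 1.57, "fingers": -1}, {"x": -103.4, "y": -93.5, "z": 0, "rx": 0, "ry": 0, "rz": 1.57, "fingers": -1}]}}

```text
time_s: 15.45
tool_pos: [0.6055, -0.1233, 0.2997]
tool_rot: [-179.9, -0.0, 90.1]
force: [0.4, 0.7, -0.1]
grip_width: 0.0867
grasp_force: 0.0
```

```bash
python3 - <<'E'
from h import *
w=snap('wrist','w5');o=sensors.get_obs();print(o['tool_pos'],o['tool_rot'],o['qpos'][6])
print(np.round(proj(w,np.array([.6053,-.1236,.2543])),1),np.round(proj(w,np.array([.606,-.019,.2637])),1))
delta([.6053,-.1236,.232],90)
cv2.imwrite('pics/c5.png',cv2.cvtColor(w['image'],4))
E
```

```text
[ 0.60551306 -0.12332747  0.29989427] [-1.79952740e+02 -1.68499205e-02  9.01215077e+01] 16.12813912821596
[318.3 230.2] [319.7  44.4]
shift [-0.3 -0.2 67.9] rot [-0.0008 -0.0003  0.0021]
```

View pics/c5.png

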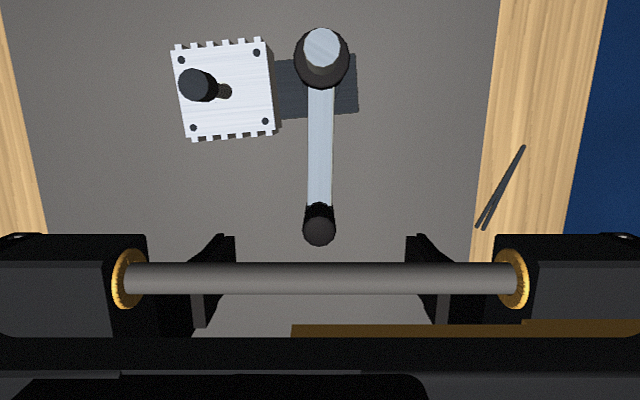

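Knob top at (319,230) and column top at (322,45), both as predicted. I'll descend and grip.

>>> {"method": "drive_tool", "body": {"moves": [{"x": 0, "y": 0, "z": 10, "rx": 0, "ry": 0, "rz": 0, "fingers": -0.3}, {"x": 0, "y": 0, "z": 25, "rx": 0, "ry": 0, "rz": 0, "fingers": -0.3}, {"x": 0, "y": 0, "z": 45, "rx": 0, "ry": 0, "rz": 0, "fingers": -0.3}, {"x": 0, "y": 0, "z": 60, "rx": 0, "ry": 0, "rz": 0, "fingers": -0.3}, {"x": 0, "y": 0, "z": 67, "rx": 0, "ry": 0, "rz": 0, "fingers": -0.3}, {"x": 0, "y": 0, "z": 67, "rx": 0, "ry": 0, "rz": 0, "fingers": -0.3}], "force": 15}}

```text
time_s: 16.25
tool_pos: [0.6056, -0.1236, 0.2329]
tool_rot: [-180.0, -0.0, 90.1]
force: [-0.1, 0.4, 0.0]
grip_width: 0.0567
grasp_force: 0.0
```

>>> {"method": "drive_tool", "body": {"moves": [{"x": 0, "y": 0, "z": 0, "rx": 0, "ry": 0, "rz": 0, "fingers": 0.3}, {"x": 0, "y": 0, "z": 0, "rx": 0, "ry": 0, "rz": 0, "fingers": 0.7}, {"x": 0, "y": 0, "z": 0, "rx": 0, "ry": 0, "rz": 0, "fingers": 1}, {"x": 0, "y": 0, "z": 0, "rx": 0, "ry": 0, "rz": 0, "fingers": 1}, {"x": 0, "y": 0, "z": 0, "rx": 0, "ry": 0, "rz": 0, "fingers": 1}, {"x": 0, "y": 0, "z": 0, "rx": 0, "ry": 0, "rz": 0, "fingers": 1}, {"x": 0, "y": 0, "z": 0, "rx": 0, "ry": 0, "rz": 0, "fingers": 1}]}}

```text
time_s: 17.12
tool_pos: [0.6057, -0.1237, 0.2334]
tool_rot: [-180.0, 0.0, 90.0]
force: [-0.4, 0.1, 0.9]
grip_width: 0.0215
grasp_force: 15.0
```

```bash
python3 - <<'E'
from h import *
o=sensors.get_obs();p=o['tool_pos'];print(p,o['force'],o['grip_width'],o['grasp_force'])
C=np.array([.606,-.019]);v=p[:2]-C;print(np.hypot(*v),np.degrees(np.arctan2(v[1],v[0])))
from scipy.spatial.transform import Rotation as Ro
R=Ro.from_euler('xyz',o['tool_rot'],degrees=True)
a0=np.arctan2(v[1],v[0]);a1=np.arctan2(-.0295+.019,.5018-.606)
tot=(a1-a0+np.pi)%(2*np.pi)-np.pi;print('total',tot)
for i in range(1,15):
    th=tot*i/14;c,s=np.cos(th),np.sin(th);q=C+np.array([[c,-s],[s,c]])@v
    d=R.inv().apply(np.r_[q-p[:2],0])*1e3;print(i,d.round(1),round(-th,3))
E
```

```text
[ 0.60574854 -0.12371991  0.23337746] [-0.37041937  0.12834268  0.93658342] 0.02149797437287712 15.000019390136003
0.10472020933206211 -90.13757972326485
total -1.467966360283284
1 [  0.6 -11.    0. ] 0.105
2 [  2.4 -21.8   0. ] 0.21
3 [  5.2 -32.4   0. ] 0.315
4 [  9.2 -42.6   0. ] 0.419
5 [ 14.2 -52.4   0. ] 0.524
6 [ 20.2 -61.6   0. ] 0.629
7 [ 27.2 -70.1   0. ] 0.734
8 [ 35.  -77.8   0. ] 0.839
9 [ 43.5 -84.7   0. ] 0.944
10 [ 52.8 -90.6   0. ] 1.049
11 [ 62.6 -95.5   0. ] 1.153
12 [ 72.8 -99.4   0. ] 1.258
13 [  83.5 -102.2    0. ] 1.363
14 [  94.3 -103.9    0. ] 1.468
```

>>> {"method": "drive_tool", "body": {"moves": [{"x": 0.2, "y": -5, "z": 0, "rx": 0, "ry": 0, "rz": 0.05, "fingers": 1}, {"x": 0.6, "y": -11, "z": 0, "rx": 0, "ry": 0, "rz": 0.105, "fingers": 1}, {"x": 2.4, "y": -21.8, "z": 0, "rx": 0, "ry": 0, "rz": 0.21, "fingers": 1}, {"x": 5.2, "y": -32.4, "z": 0, "rx": 0, "ry": 0, "rz": 0.315, "fingers": 1}, {"x": 9.2, "y": -42.6, "z": 0, "rx": 0, "ry": 0, "rz": 0.419, "fingers": 1}, {"x": 14.2, "y": -52.4, "z": 0, "rx": 0, "ry": 0, "rz": 0.524, "fingers": 1}, {"x": 20.2, "y": -61.6, "z": 0, "rx": 0, "ry": 0, "rz": 0.629, "fingers": 1}, {"x": 27.2, "y": -70.1, "z": 0, "rx": 0, "ry": 0, "rz": 0.734, "fingers": 1}, {"x": 27.2, "y": -70.1, "z": 0, "rx": 0, "ry": 0, "rz": 0.734, "fingers": 1}]}}

```text
time_s: 18.25
tool_pos: [0.5358, -0.0961, 0.2336]
tool_rot: [180.0, -0.1, 48.1]
force: [0.7, -0.2, 0.1]
grip_width: 0.0214
grasp_force: 15.0
```

```bash
python3 - <<'E'
from h import *
o=sensors.get_obs();p=o['tool_pos'];print(p,o['force'],o['grip_width'],o['grasp_force'],o['tool_rot'])
C=np.array([.606,-.019]);v=p[:2]-C;print(np.hypot(*v),np.degrees(np.arctan2(v[1],v[0])))
from scipy.spatial.transform import Rotation as Ro
R=Ro.from_euler('xyz',o['tool_rot'],degrees=True)
a0=np.arctan2(v[1],v[0]);a1=np.arctan2(-.0295+.019,.5018-.606)
tot=(a1-a0+np.pi)%(2*np.pi)-np.pi;print('total',tot)
for i in range(1,9):
    th=tot*i/8;c,s=np.cos(th),np.sin(th);q=C+np.array([[c,-s],[s,c]])@v
    d=R.inv().apply(np.r_[q-p[:2],0])*1e3;print(i,d.round(1),round(-th,3))
E
```

```text
[ 0.53584506 -0.09611374  0.23362518] [ 0.71237294 -0.21376254  0.14791737] 0.021414673705056547 15.000893350224942 [ 1.79968216e+02 -7.51698002e-02  4.80930173e+01]
0.10425086759357002 -132.29464773508244
total -0.7321867204898873
1 [ 0.5 -9.5 -0. ] 0.092
2 [  1.9 -19.   -0. ] 0.183
3 [  4.1 -28.2  -0. ] 0.275
4 [  7.2 -37.3  -0. ] 0.366
5 [ 11. -46.  -0.] 0.458
6 [ 15.7 -54.3  -0. ] 0.549
7 [ 21.1 -62.2  -0. ] 0.641
8 [ 27.2 -69.5  -0. ] 0.732
```

>>> {"method": "drive_tool", "body": {"moves": [{"x": 0.5, "y": -9.5, "z": 0, "rx": 0, "ry": 0, "rz": 0.092, "fingers": 1}, {"x": 1.9, "y": -19, "z": 0, "rx": 0, "ry": 0, "rz": 0.183, "fingers": 1}, {"x": 4.1, "y": -28.2, "z": 0, "rx": 0, "ry": 0, "rz": 0.275, "fingers": 1}, {"x": 7.2, "y": -37.3, "z": 0, "rx": 0, "ry": 0, "rz": 0.366, "fingers": 1}, {"x": 11, "y": -46, "z": 0, "rx": 0, "ry": 0, "rz": 0.458, "fingers": 1}, {"x": 15.7, "y": -54.3, "z": 0, "rx": 0, "ry": 0, "rz": 0.549, "fingers": 1}, {"x": 21.1, "y": -62.2, "z": 0, "rx": 0, "ry": 0, "rz": 0.641, "fingers": 1}, {"x": 27.2, "y": -69.5, "z": 0, "rx": 0, "ry": 0, "rz": 0.732, "fingers": 1}, {"x": 27.2, "y": -69.5, "z": 0, "rx": 0, "ry": 0, "rz": 0.732, "fingers": 1}, {"x": 27.2, "y": -69.5, "z": 0, "rx": 0, "ry": 0, "rz": 0.732, "fingers": 1}]}}

```text
time_s: 19.5
tool_pos: [0.5031, -0.0302, 0.2335]
tool_rot: [180.0, -0.1, 6.2]
force: [3.6, 0.9, -1.0]
grip_width: 0.0213
grasp_force: 15.0
```

```bash
python3 - <<'E'
from h import *
o=sensors.get_obs();p=o['tool_pos'];print(p,o['force'],o['grip_width'],o['grasp_force'],o['tool_rot'])
s=snap('scene','s6')
cv2.imwrite('pics/c6.png',cv2.cvtColor(cv2.resize(s['image'][140:260,240:400],(800,600),interpolation=2),4))
E
```

```text
[ 0.50307589 -0.03018316  0.23352491] [ 3.62026263  0.92023045 -1.01268352] 0.021291891066720355 15.000003010500222 [ 1.79993130e+02 -9.66697268e-02  6.15122263e+00]
```

View pics/c6.png

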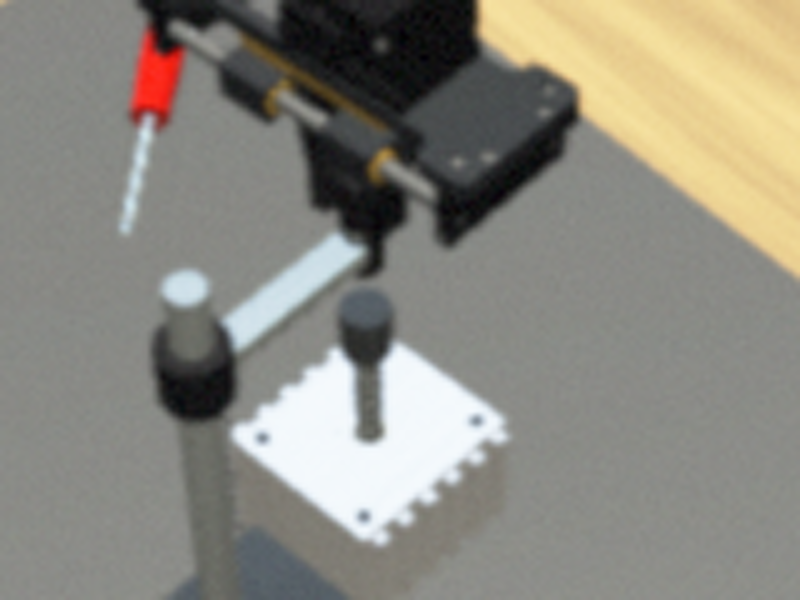

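The pad (365,262 in the crop) is straight above the rod head (365,305), with a gap of about 3 cm. Pressing down now, slowly.

>>> {"method": "drive_tool", "body": {"moves": [{"x": -0.5, "y": 0, "z": 2, "rx": 0, "ry": 0, "rz": 0, "fingers": 1}, {"x": -0.5, "y": 0, "z": 5, "rx": 0, "ry": 0, "rz": 0, "fingers": 1}, {"x": -0.5, "y": 0, "z": 9, "rx": 0, "ry": 0, "rz": 0, "fingers": 1}, {"x": -0.5, "y": 0, "z": 13, "rx": 0, "ry": 0, "rz": 0, "fingers": 1}, {"x": -0.5, "y": 0, "z": 17, "rx": 0, "ry": 0, "rz": 0, "fingers": 1}, {"x": -0.5, "y": 0, "z": 20, "rx": 0, "ry": 0, "rz": 0, "fingers": 1}, {"x": -0.5, "y": 0, "z": 22, "rx": 0, "ry": 0, "rz": 0, "fingers": 1}, {"x": -0.5, "y": 0, "z": 24, "rx": 0, "ry": 0, "rz": 0, "fingers": 1}, {"x": -0.5, "y": 0, "z": 26, "rx": 0, "ry": 0, "rz": 0, "fingers": 1}, {"x": -0.5, "y": 0, "z": 26, "rx": 0, "ry": 0, "rz": 0, "fingers": 1}]}}

```text
time_s: 20.8
tool_pos: [0.5024, -0.0299, 0.2074]
tool_rot: [180.0, -0.1, 6.1]
force: [5.6, -0.4, 2.8]
grip_width: 0.0213
grasp_force: 15.0
```

>>> {"method": "drive_tool", "body": {"moves": [{"x": 0, "y": 0, "z": 0.7, "rx": 0, "ry": 0, "rz": 0, "fingers": 1}, {"x": 0, "y": 0, "z": 1.4, "rx": 0, "ry": 0, "rz": 0, "fingers": 1}, {"x": 0, "y": 0, "z": 2, "rx": 0, "ry": 0, "rz": 0, "fingers": 1}, {"x": 0, "y": 0, "z": 2, "rx": 0, "ry": 0, "rz": 0, "fingers": 1}]}}

```text
time_s: 21.3
tool_pos: [0.5024, -0.0299, 0.2054]
tool_rot: [180.0, -0.1, 6.1]
force: [5.4, -1.0, 3.7]
grip_width: 0.0214
grasp_force: 15.0
```

>>> {"method": "drive_tool", "body": {"moves": [{"x": 0, "y": 0, "z": 0.7, "rx": 0, "ry": 0, "rz": 0, "fingers": 1}, {"x": 0, "y": 0, "z": 1.4, "rx": 0, "ry": 0, "rz": 0, "fingers": 1}, {"x": 0, "y": 0, "z": 2, "rx": 0, "ry": 0, "rz": 0, "fingers": 1}, {"x": 0, "y": 0, "z": 2, "rx": 0, "ry": 0, "rz": 0, "fingers": 1}]}}

```text
time_s: 21.8
tool_pos: [0.5024, -0.0299, 0.2034]
tool_rot: [180.0, -0.1, 6.1]
force: [5.8, -1.4, 2.5]
grip_width: 0.0217
grasp_force: 15.0
```

>>> {"method": "drive_tool", "body": {"moves": [{"x": 0, "y": 0, "z": 0.7, "rx": 0, "ry": 0, "rz": 0, "fingers": 1}, {"x": 0, "y": 0, "z": 1.4, "rx": 0, "ry": 0, "rz": 0, "fingers": 1}, {"x": 0, "y": 0, "z": 2, "rx": 0, "ry": 0, "rz": 0, "fingers": 1}, {"x": 0, "y": 0, "z": 2, "rx": 0, "ry": 0, "rz": 0, "fingers": 1}]}}

```text
time_s: 22.3
tool_pos: [0.5025, -0.0299, 0.2021]
tool_rot: [180.0, -0.1, 6.1]
force: [4.6, -0.6, 7.0]
grip_width: 0.0215
grasp_force: 15.0
```

>>> {"method": "drive_tool", "body": {"moves": [{"x": 0, "y": 0, "z": 0.5, "rx": 0, "ry": 0, "rz": 0, "fingers": 1}, {"x": 0, "y": 0, "z": 1, "rx": 0, "ry": 0, "rz": 0, "fingers": 1}, {"x": 0, "y": 0, "z": 1.5, "rx": 0, "ry": 0, "rz": 0, "fingers": 1}, {"x": 0, "y": 0, "z": 1.5, "rx": 0, "ry": 0, "rz": 0, "fingers": 1}]}}

```text
time_s: 22.8
tool_pos: [0.5028, -0.0299, 0.2019]
tool_rot: [-180.0, -0.2, 6.1]
force: [1.2, -0.8, 13.7]
grip_width: 0.0214
grasp_force: 15.0
```

Contact is firm: z holds at 0.2019 with 13.7 N on the tool, so roughly 9 N on the rod after the slide friction. I'll ease off a little, without lifting, then release and retreat.

>>> {"method": "drive_tool", "body": {"moves": [{"x": 0, "y": 0, "z": 0, "rx": 0, "ry": 0, "rz": 0, "fingers": 1}, {"x": 0, "y": 0, "z": -1.3, "rx": 0, "ry": 0, "rz": 0, "fingers": 1}, {"x": 0, "y": 0, "z": -1.3, "rx": 0, "ry": 0, "rz": 0, "fingers": 0.5}, {"x": 0, "y": 0, "z": -1.3, "rx": 0, "ry": 0, "rz": 0, "fingers": 0}, {"x": 0, "y": 0, "z": -1.3, "rx": 0, "ry": 0, "rz": 0, "fingers": -0.5}, {"x": 0, "y": 0, "z": -1.3, "rx": 0, "ry": 0, "rz": 0, "fingers": -0.5}, {"x": 0, "y": 0, "z": -1.3, "rx": 0, "ry": 0, "rz": 0, "fingers": -0.5}, {"x": 0, "y": 0, "z": -1.3, "rx": 0, "ry": 0, "rz": 0, "fingers": -0.5}]}}

```text
time_s: 23.8
tool_pos: [0.5015, -0.0298, 0.201]
tool_rot: [-180.0, 0.0, 6.1]
force: [0.6, -0.4, -0.6]
grip_width: 0.0615
grasp_force: 0.0
```

>>> {"method": "drive_tool", "body": {"moves": [{"x": 0, "y": 0, "z": -8, "rx": 0, "ry": 0, "rz": 0, "fingers": -0.5}, {"x": 0, "y": 0, "z": -20, "rx": 0, "ry": 0, "rz": 0, "fingers": -0.5}, {"x": 0, "y": 0, "z": -40, "rx": 0, "ry": 0, "rz": 0, "fingers": -0.5}, {"x": 0, "y": 0, "z": -65, "rx": 0, "ry": 0, "rz": 0, "fingers": -0.5}, {"x": 0, "y": 0, "z": -90, "rx": 0, "ry": 0, "rz": 0, "fingers": -0.5}, {"x": 0, "y": 0, "z": -105, "rx": 0, "ry": 0, "rz": 0, "fingers": -0.5}, {"x": 0, "y": 0, "z": -110, "rx": 0, "ry": 0, "rz": 0, "fingers": -0.5}, {"x": 0, "y": 0, "z": -110, "rx": 0, "ry": 0, "rz": 0, "fingers": -0.5}]}}

```text
time_s: 24.8
tool_pos: [0.5016, -0.0298, 0.311]
tool_rot: [-180.0, 0.0, 6.1]
force: [0.4, -0.3, -0.7]
grip_width: 0.0656
grasp_force: 0.0
```

```bash
python3 - <<'E'
from h import *
s=snap('scene','s7');w=snap('wrist','w7')
a=np.zeros((400,800,3),np.uint8);a[:,:400]=cv2.resize(s['image'][160:260,260:360],(400,400),interpolation=2);a[:,400:]=w['image'][:,120:520]
cv2.imwrite('pics/c7.png',cv2.cvtColor(a,4))
E
```

```text
(no output)
```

View pics/c7.png

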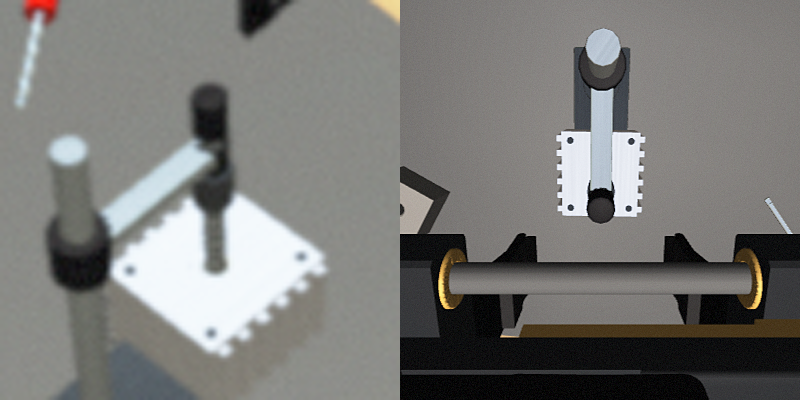

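The pad rests on the middle of the head (crop 213,180), with the knob straight above it (210,100). The rod is upright and the gripper is clear.

```bash
python3 -c "
from cell import workorder
print(workorder.sign_off())"
```

```text
the job is handed in; nothing more can be done
None
```

The job is handed in: the rod stands on the bottom of the bore, about 39 mm deep, and the stop's pad rests on the middle of its head, with the gripper clear and nothing else touched; sign-off gave no verdict.

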